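# Lid on the food processor, then hold the dial at the third click

### The job

Chop the nuts: set the white lid from the chopping board onto the food processor's bowl, without dropping it, so that it sits fully home and level, and let go of it; only then turn the orange-barred dial clockwise past its first two clicks to the third. The dial springs back to off as soon as it is released, so keep it at the third click for at least two seconds and finish with the fingers still on its bar, holding it there. Leave the other kitchen things where they are.

Things in the scene. Friction and masses are not known exactly. Their poses are not given: they have to be found in the camera images.
- processor: White food processor, fixed, 178 (x) by 288 (y) mm. Origin: centre of its footprint at counter height, z up; yaw varies. On its +y side the clear bowl (axis y = +65 mm, seat z = 60, rim z = 150 mm), on its -y side the motor housing (flat top z = 105 mm, y = -141 to -34, x = -88 to 88 mm) with the dial (axis x = 0, y = -85 mm). The bowl's D handle reaches x = +104 mm, below the rim.
- bowl_rim (a point): Centre of the bowl's mouth, at the height of the rim's upper edge (150 mm above the counter). The mouth is round, 120 mm across inside, 128 mm outside, wall 4 mm. Axes as the processor's.
- lid: Loose lid, about 150 g, on the chopping board, right way up. Origin: centre of its underside, z up. From below: grey round plug 10 mm deep that drops into the bowl (105 mm across at its foot, 114 mm from 6 mm up); white disc 136 mm across, z = 10 to 15 mm, that rests on the rim; central upright grey feed tube to grip, 40 mm across, z = 15 to 55 mm, orange top. Round: its yaw does not matter.
- lid_seat (a point): Point on the lid's axis at the underside of the white disc (10 mm above the lid's origin): coincides with bowl_rim when the lid is fully home.
- dial_bar: Orange grip bar across the round black dial (50 mm) on the motor housing: 46 mm long (its x), 12 thick (its y), 24 high; turns about its centre, axis vertical. Origin: centre of its underside, 111 mm above the counter, 6 mm above the housing; top at 135 mm. Its +x end has a white dot: at off it points 0.6 rad anticlockwise (from above) of the processor's +x, at the third click 0.6 rad clockwise.
- dial (a joint): Angle of the dial in rad: 0 = off, growing clockwise seen from above. Clicks at 0.40 (first), 0.80 (second) and 1.20 (third, large orange mark on the housing); a stop just past it at 1.26. A spring always drives it back to off: 0.06 N m at off, 0.18 N m at the third click; the clicks add or take up to 0.06 N m but do not hold it.
- board: Pale wooden chopping board, 300 (x) by 200 (y) by 18 mm, fixed. Origin: centre of its underside at counter height.
- prep_bowl: Bystander: small blue ceramic bowl, 84 mm across, 38 mm high, on the board. Origin: centre of its underside.
- salt: Bystander: white salt shaker, 36 mm across, 65 mm high, on the board. Origin: centre of its underside.
- nut_jar: Bystander: amber storage jar, 68 mm across, 120 mm high, behind the processor. Origin: centre of its underside.
- mill: Bystander: wooden pepper mill, 56 mm across, 172 mm high. Origin: centre of its underside.
- mug: Bystander: white mug, 82 mm across, 95 mm high. Origin: centre of its underside.
- plant: Bystander: plant in a white pot, 90 mm across, about 160 mm high. Origin: centre of its underside.
Things that resemble listed ones, but are neither listed nor needed, are in the scene too. There is more than one size of the lid; the job needs the largest.

How it is judged (in metres and radians):
On the way, in this order (a step that is already met when the one before it is completed fails the run):
1. the lid sits home and level on the bowl and is let go, the dial still at off (horizontal distance between lid_seat and bowl_rim below 0.005 m and z of lid_seat in the frame of bowl_rim between -0.004 and 0.003 m and angle between lid's own z axis and vertical below 0.04 rad and contact force between the fingers and lid below 0.1 N and value of joint dial below 0.2 rad), for 0.2 s.
2. the dial is held by the fingers at the third click for two seconds, the lid on (horizontal distance between lid_seat and bowl_rim below 0.005 m and z of lid_seat in the frame of bowl_rim between -0.004 and 0.003 m and angle between lid's own z axis and vertical below 0.04 rad and value of joint dial above 1.1 rad and contact force between the fingers and dial_bar above 1 N), for 1.9 s.
At the end, for the whole second after the job is handed in: Fingers still press the dial's bar (over 1 N) and hold it at rest at the third click (over 1.1 rad, held 1.9 s); lid untouched on the bowl, centred within 5 mm, disc on the rim (-4 to +3 mm), level within 0.04 rad; bystanders within 30 mm of their places (all of step 2 and contact force between the fingers and lid below 0.1 N and velocity of joint dial between -0.1 and 0.1 rad/s and linear speed of lid below 0.02 m/s and distance of each of prep_bowl, salt, nut_jar, mill, mug, plant from where it was at the start of the episode below 0.03 m); the arm keeps its last pose, push and grip.
It fails at once if the dial is turned on (over 0.25 rad) while the lid is not seated on the bowl (value of joint dial above 0.25 rad and not (horizontal distance between lid_seat and bowl_rim below 0.005 m and z of lid_seat in the frame of bowl_rim between -0.004 and 0.003 m and angle between lid's own z axis and vertical below 0.04 rad)).
It fails at once if the lid is dropped onto the bowl (falls free at over 0.6 m/s, about 20 mm) (contact force between the fingers and lid below 0.1 N and linear speed of lid above 0.6 m/s and distance between lid_seat and bowl_rim below 0.1 m).
It fails at once if a bystander is pushed away (over 30 mm) or knocked over (distance of any of prep_bowl, salt, nut_jar, mill, mug, plant from where it was at the start of the episode above 0.03 m or angle between any of prep_bowl, salt, nut_jar, mill, mug, plant's own z axis and vertical above 0.5 rad).
It also fails if it takes over 61 s, if anything falls off the work surface, if the arm or the gripper's body presses on something with over 40 N, if the wrist force passes 120 N, or if a joint passes its speed limit or range.

### The arm

A 6-joint arm with a two-finger parallel gripper is mounted at the origin on the work surface. World frame = base frame: x ahead of the robot, y to its left, z up, the work surface at z = 0. Lengths are in mm, angles in rad, forces in N, time in s.
With the tool pointing down it reaches from about 350 to 850 mm from the base axis. Payload 8.1 kg.
Tool frame: the origin (TCP) lies between the finger pads; the fingertips stand 22 mm ahead of it and the grasp point (between the pads) lies 3 mm ahead of it; z points along the fingers, y is the line along which they close (so a half turn about z gives the same grasp; the last joint's range is limited). The gripper opens to 85 mm and grips with 20 to 120 N. Pads are 22 mm wide; open, the fingers measure 114 mm over their backs; the gripper's body (76 mm by 85 mm) begins 54 mm behind the grasp point. The pads swing forward as they close: fully open they stand 13 mm farther back than shut.
Start: joints at [1.173, 0.13, 1.488, -0, 1.523, -0.085], TCP at [184.613, 570.897, 253.292] pointing down, gripper open.
Joint ranges: [-2.96, 2.96], [-0.89, 2.26], [0.02, 2.5], [-1.34, 4.48], [0, 2.73], [-2.66, 2.66]. Speed limits (rad/s): [2.39, 2.39, 2.79, 3.14, 3.14, 3.14].

### API

Orientations are given as a 3x3 rotation matrix whose columns are the frame's x, y, z axes.
In Python, from cell import sensors, optics, manip gives the robot as it stands. The module is installed in compiled form; this text tells all that it offers.
- The arm moves only by the tool drive_tool, never from a script. Its argument "steps" is a list of rows, each a list of 2 entries, a list of its own where there are three numbers: the shift along the tool's x, y, z as a fraction of full scale, then the turn about the tool's z as a fraction of full scale. In form: [[[tx, ty, tz], yaw], ...]. A call has 1 to 20 rows; each row is the pose to reach, as a shift and turn from the pose commanded when the call began, along the tool's axes at that moment; what a row does not reach only later rows make up. Full scale, the value 1, is 30 cm for a shift and 120 degrees for a turn. A row lasts 1/12 s, in which the tool goes at most 41.7 mm and 7.16 degrees, less where a joint would pass 70% of its speed; a pose out of reach is approached as far as the arm can. A call with a number of a shift or a turn outside -1 to 1 is refused whole. A call with a gripper value outside its range is refused whole. "fingers" is the opening, from 0 (shut) to 1 (fully open), set as the call begins (left out, the last holds). The fingers move at their own pace and stop on an object; "newtons" is the grip in N (left out, the last holds). Time passes only in rows, so rows that repeat a pose let the fingers close. It gives the time, the measured TCP pose, the force, the opening and the grip force at its end, in the units of the state.
- sensors.sense(): the state, without advancing time (a new reading comes with each control period).
- optics.capture(name): name is "side" or "top"; returns the picture (400x640x3 uint8, red, green, blue); there is no depth.
- optics.camera_info(name): a dict with "fov_y" (degrees; the focal length in pixels is half the picture's height over the tangent of half this angle, whatever the lens; pixels are square), "cx", "cy" (the principal point, pixels), "world_from_camera" (4x4, takes a point from camera to world coordinates). Camera axes: x right, y down, z forward; pixel columns grow to the right and rows downward; lengths in mm; the calibration is good to about 2 mm. A picture is of the moment at which its call begins. camera_info takes no time and is no camera call.
- manip.job_done(): hands the job in; it is judged then, once.
The state is a dict: "time_s": time; "joint_pos": joint angles; "qd": joint speeds; "tau": joint torques, N m; "ee_pos": TCP position; "tcp_rot": TCP orientation; "contact_force": force on the tool from outside, world axes, zero at the start; "torque": the same for the moment, N m; "width": finger opening in mm; "grasp_force": force on a finger pad.
Only numpy, scipy, OpenCV 4.12 (cv2) and the standard library are available. Lean on these libraries where they do the work, as an engineer would, in place of code of your own. Each camera call takes 0.05 s, during which the arm holds its last target. There are 200 camera calls.

## Working session

There is one attempt and no reset: what is moved stays moved. The work goes in short steps, Python scripts to look and compute and a tool call to move; the robot and the scene stay as the last step left them, time stands still between calls to the robot, and variables do not carry over. Pictures are saved under pics/ and viewed, at most 10 in all, crops included, and the job is handed in when it is done.

Besides the shell and the picture viewer there is one more tool, called after "Call:" by a JSON object that holds its "api" and its "payload". drive_tool: Moves the arm, as the interface text tells. Its arguments: {"type":"object","properties":{"steps":{"type":"array"},"fingers":{"type":"number"},"newtons":{"type":"number"}},"required":["steps"]}

```bash
mkdir -p pics
python3 - <<'E'
from cell import sensors, optics
import cv2,numpy as np
for n in("side","top"):
    im=optics.capture(n); cv2.imwrite(f"pics/{n}0.png",im[:,:,::-1]); i=optics.camera_info(n); print(n,i["fov_y"],i["cx"],i["cy"],np.round(i["world_from_camera"],3).tolist())
s=sensors.sense(); print(s["time_s"],s["ee_pos"],np.round(s["tcp_rot"],3),s["width"])
E
```

```text
side 49.409957350002585 319.6567326788268 201.6505504361219 [[-0.992, -0.088, 0.093, 417.687], [-0.129, 0.693, -0.709, 922.526], [-0.002, -0.716, -0.699, 976.236], [0.0, 0.0, 0.0, 1.0]]
top 46.18013353664923 325.45752438338053 193.24583709829528 [[0.005, -0.988, 0.156, 298.139], [-1.0, -0.003, 0.017, 2.004], [-0.017, -0.156, -0.988, 1655.016], [0.0, 0.0, 0.0, 1.0]]
0.1 [184.43067578 570.45704942 252.32322705] [[-0.951  0.308 -0.001]
 [ 0.308  0.951 -0.002]
 [ 0.    -0.002 -1.   ]] 85.51579083544448
```

View pics/side0.png

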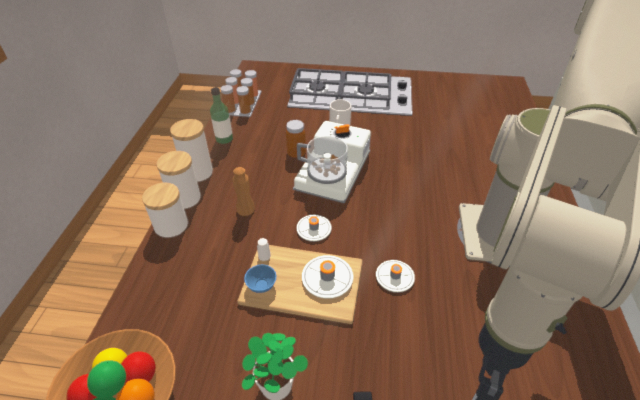

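View pics/top0.png

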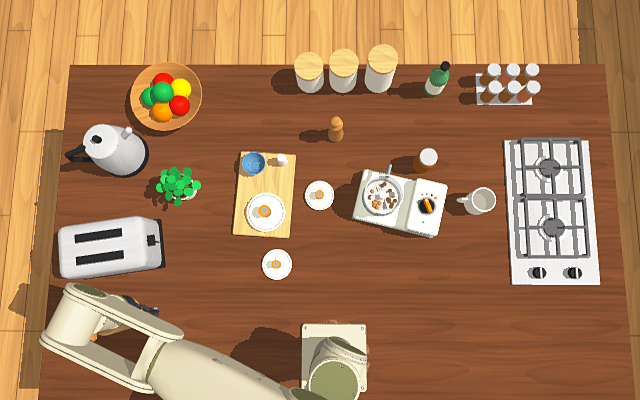

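Side view: candidate lids are at (327,277) on the board, (314,228) and (395,276) on the counter. Top view: (265,212) on the board, (319,195) and (276,265). The one on the board is the largest, so it is my choice. In the top view the processor is at about (400,203), with the bowl at (381,196) and the dial at (427,206). I'll take one close crop to check the choice.

```bash
cat > h.py <<'E'
import numpy as np,cv2
from cell import optics,sensors
I={n:optics.camera_info(n) for n in("side","top")}
def f(n): return 200/np.tan(np.radians(I[n]["fov_y"]/2))
def proj(n,p):
    T=np.linalg.inv(I[n]["world_from_camera"]); q=T[:3,:3]@np.array(p,float)+T[:3,3]
    return np.array([I[n]["cx"]+f(n)*q[0]/q[2],I[n]["cy"]+f(n)*q[1]/q[2]])
def ray(n,u,v):
    T=np.array(I[n]["world_from_camera"]); d=T[:3,:3]@np.array([(u-I[n]["cx"])/f(n),(v-I[n]["cy"])/f(n),1]); return T[:3,3],d
def onz(n,u,v,z):
    o,d=ray(n,u,v); return o+d*(z-o[2])/d[2]
def circ(n,cnt,z):  # circle fit of contour pixels cast on plane z
    P=np.array([onz(n,u,v,z)[:2] for u,v in cnt.reshape(-1,2)])
    a=np.linalg.lstsq(np.c_[2*P,np.ones(len(P))],(P**2).sum(1),rcond=None)[0]
    return a[:2],2*np.sqrt(a[2]+a[0]**2+a[1]**2)
E
python3 - <<'E'
import cv2,numpy as np
from h import *
t=cv2.imread("pics/top0.png");s=cv2.imread("pics/side0.png")
z=lambda im,x,y,w,h:cv2.resize(im[y:y+h,x:x+w],(400,300),interpolation=cv2.INTER_CUBIC)
c=np.vstack([np.hstack([z(t,225,165,80,60) if 0 else z(t,225,150,120,90),z(t,345,160,110,82)]),np.hstack([z(s,260,220,120,90),z(s,280,90,120,90)])])
cv2.imwrite("pics/c0.png",c)
for n,im,boxes in(("top",t,[(243,190,45,45),(303,178,33,34),(259,247,35,35)]),("side",s,[(298,250,60,54),(293,210,42,35),(372,257,46,40)])):
    hsv=cv2.cvtColor(im,cv2.COLOR_BGR2HSV)
    for x,y,w,h in boxes:
        m=cv2.inRange(hsv[y:y+h,x:x+w],(0,0,150),(180,60,255))
        k=max(cv2.findContours(m,0,cv2.CHAIN_APPROX_NONE)[0],key=cv2.contourArea)
        k=cv2.convexHull(k)+[x,y]
        zz=33 if w in(45,60) else 15
        print(n,zz,circ(n,k,zz), len(k))
    m=cv2.inRange(hsv,(5,150,150),(22,255,255))
    N,_,st,ce=cv2.connectedComponentsWithStats(m)
    print([(st[i].tolist(),ce[i].round(1).tolist()) for i in range(1,N) if 8<st[i,4]<400])
E
```

```text
top 33 (array([489.2123036 , 239.59385855]), np.float64(136.34623193631455)) 26
top 15 (array([551.61211763,  53.25569523]), np.float64(103.40946909881936)) 19
top 15 (array([309.27287423, 199.62006818]), np.float64(103.12075441090472)) 25
[([51, 0, 8, 36, 67], [54.7, 17.8]), ([59, 0, 4, 5, 9], [60.4, 2.0]), ([64, 1, 2, 12, 17], [64.4, 6.6]), ([66, 0, 3, 13, 20], [67.0, 4.7]), ([66, 0, 10, 31, 67], [70.3, 15.0]), ([77, 0, 4, 4, 9], [78.8, 1.4]), ([100, 0, 3, 8, 12], [101.4, 3.4]), ([102, 0, 11, 40, 118], [106.5, 15.8]), ([120, 0, 7, 40, 80], [123.7, 20.6]), ([147, 0, 9, 16, 50], [149.4, 6.2]), ([238, 0, 4, 18, 30], [239.3, 8.9]), ([289, 0, 8, 26, 65], [292.6, 12.0]), ([308, 0, 5, 42, 69], [309.7, 21.2]), ([355, 0, 1, 10, 10], [355.0, 4.5]), ([391, 0, 13, 26, 206], [397.3, 10.3]), ([423, 0, 5, 9, 16], [424.9, 3.4]), ([434, 0, 3, 22, 31], [435.3, 10.9]), ([448, 0, 9, 37, 76], [450.3, 20.2]), ([476, 0, 10, 28, 119], [479.8, 11.7]), ([490, 0, 4, 10, 13], [490.8, 3.8]), ([496, 0, 2, 6, 11], [496.5, 2.3]), ([520, 0, 6, 13, 42], [522.0, 5.1]), ([528, 0, 4, 8, 11], [529.5, 3.4]), ([573, 0, 2
[... 7481 characters left out ...]
15], [7.0, 388.5]), ([9, 383, 3, 6, 13], [10.2, 385.3]), ([6, 383, 17, 17, 88], [14.6, 392.8]), ([22, 388, 6, 12, 29], [24.8, 392.3]), ([29, 388, 7, 12, 50], [31.7, 392.9]), ([37, 388, 2, 7, 11], [37.5, 391.5])]
side 33 (array([488.54267035, 239.43757301]), np.float64(138.21835915117828)) 31
side 15 (array([550.65790228,  56.07239715]), np.float64(105.27295997941708)) 21
side 15 (array([308.74693428, 201.23529353]), np.float64(105.13769568117948)) 23
[([335, 125, 14, 8, 78], [342.2, 128.5]), ([234, 167, 12, 8, 66], [239.1, 170.1]), ([245, 174, 3, 7, 17], [246.0, 177.0]), ([309, 217, 9, 8, 30], [312.9, 221.3]), ([321, 261, 14, 13, 88], [327.6, 267.8]), ([391, 265, 11, 9, 41], [396.3, 270.1])]
```

View pics/c0.png

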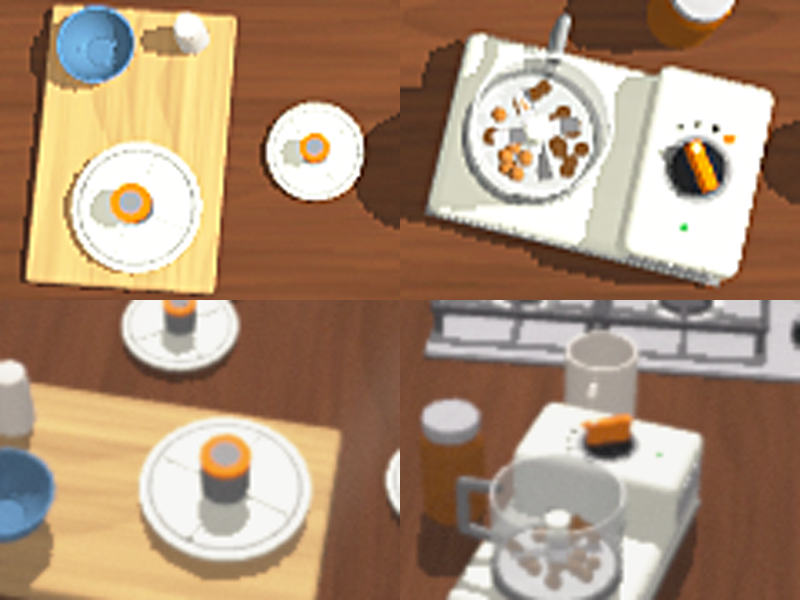

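The crop confirms the choice: the board lid is at top (265,212), with a fitted disc of 136–138 mm against about 104 mm for the other two. It also shows the bowl rim near top (382,196) and the bar near (427,206), with its white dot towards the top left. Next I'll measure the processor.

```bash
cat > proc.py <<'E'
from h import *
from scipy.optimize import least_squares
def rimfit(n,im,c,z=150,r0=64):
    g=cv2.GaussianBlur(cv2.resize(im,None,fx=4,fy=4,interpolation=cv2.INTER_CUBIC),(0,0),2).astype(float)
    P=[]
    for a in np.linspace(0,2*np.pi,180,endpoint=False):
        rs=np.arange(r0-9,r0+9,.5)
        uv=np.array([proj(n,[c[0]+r*np.cos(a),c[1]+r*np.sin(a),z]) for r in rs])
        q=((uv+.5)*4-.5).round().astype(int)
        d=np.abs(np.diff(g[q[:,1],q[:,0]],axis=0)).sum(1); k=d.argmax()
        if d[k]>6: r=(rs[k]+rs[k+1])/2; P.append([c[0]+r*np.cos(a),c[1]+r*np.sin(a)])
    P=np.array(P)
    s=least_squares(lambda x:np.hypot(*(P-x[:2]).T)-x[2],[*c,r0],loss="soft_l1",f_scale=1)
    return s.x.round(1),len(P),np.median(np.abs(s.fun)).round(2)
E
python3 - <<'E'
from proc import *
t=cv2.imread("pics/top0.png");s=cv2.imread("pics/side0.png")
c=onz("top",382.7,196.3,150)[:2]; print("g",c)
for n,im in(("top",t),("side",s)):
    cc=c
    for _ in range(4): r=rimfit(n,im,cc); cc=r[0][:2]
    print(n,r)
h=cv2.cvtColor(t,cv2.COLOR_BGR2HSV)
m=cv2.inRange(h[170:240,405:450],(0,0,225),(180,40,255)); m=cv2.morphologyEx(m,2,np.ones((5,5)))
k=max(cv2.findContours(m,0,2)[0],key=cv2.contourArea)+[405,170]
P=np.array([onz("top",*p,105)[:2] for p in k.reshape(-1,2)],np.float32)
print("housing",cv2.minAreaRect(P))
for n,im,b in(("top",t,(420,194,16,22)),("side",s,(332,122,22,16))):
    x,y,w,hh=b; m=cv2.inRange(cv2.cvtColor(im,4*10)[y:y+hh,x:x+w],(5,150,120),(22,255,255))
    p=cv2.findNonZero(m).reshape(-1,2)+[x,y]; ce=p.mean(0)
    W=np.array([onz(n,*q,130)[:2] for q in p],np.float32); print(n,"bar",onz(n,*ce,128)[:2],cv2.minAreaRect(W))
    # black dial
E
```

```text
g [ 526.62811629 -156.7886837 ]
top (array([ 528.6, -152.6,   59.6]), 180, np.float64(1.67))
side (array([ 540.5, -159.3,   62.2]), 179, np.float64(2.85))
housing ((500.0981140136719, -307.58892822265625), (103.62330627441406, 172.93081665039062), 76.35769653320312)
top bar [ 501.68882999 -306.44865936] ((505.6558837890625, -315.6739196777344), (45.353614807128906, 40.89555740356445), 18.604223251342773)
side bar [ 501.11469832 -297.95329737] ((501.33880615234375, -296.11761474609375), (45.36473083496094, 39.839805603027344), 12.521790504455566)
```

Run:
```python
from proc import *
out=[]
for n,x,y in(("top",350,165),("side",290,105)):
    im=cv2.imread(f"pics/{n}0.png"); k=6; w=100 if n=="top" else 100;hh=72
    c=cv2.resize(im[y:y+hh,x:x+66],None,fx=k,fy=k,interpolation=cv2.INTER_CUBIC); c2=c.copy()
    for r in(60,64):
        p=np.array([(proj(n,[536+r*np.cos(a),-159.4+r*np.sin(a),150])+.5-[x,y])*k for a in np.linspace(0,6.283,60)])
        cv2.polylines(c2,[p.astype(int)],True,(255,0,255) if r==60 else (0,200,0),1)
    out.append(np.vstack([c[:300],c2[:300]]))
cv2.imwrite("pics/rim.png",np.hstack(out)[:, :800])
```

```text
(no output)
```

View pics/rim.png

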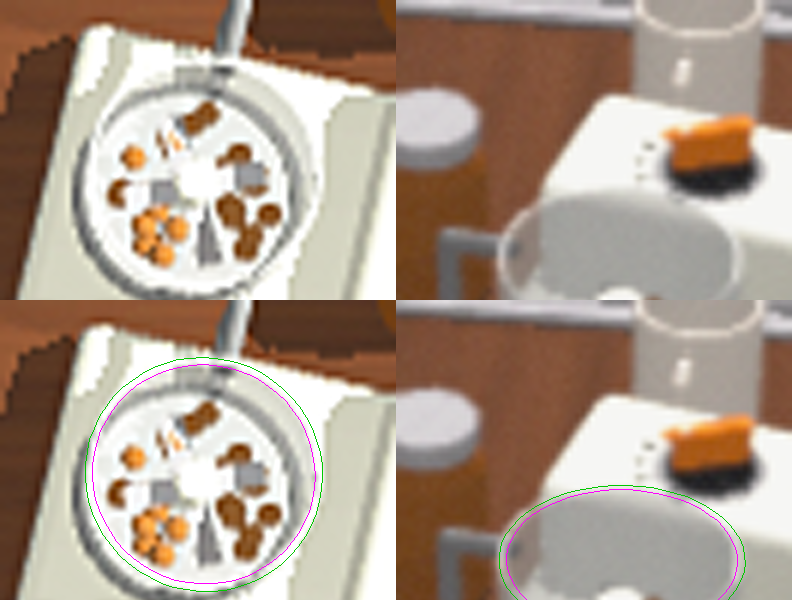

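The crop shows the predicted rim circle at (536,-159.4) matching the visible rim to within about 2 mm in both views. Processor yaw is about -13.6° and the dial is near (501,-304). Now I'll move to the lid.

Call:
{"api": "drive_tool", "payload": {"steps": [[[-0.35, -0.38, 0], 0], [[-0.35, -0.38, 0], 0], [[-0.35, -0.38, 0], 0], [[-0.35, -0.38, 0], 0], [[-0.98, -0.6, 0], 0], [[-0.98, -0.6, 0], 0], [[-0.98, -0.6, 0], 0], [[-0.98, -0.6, 0], 0], [[-0.98, -0.6, 0], 0], [[-0.98, -0.6, 0], 0], [[-0.98, -0.6, 0], 0]], "fingers": 1, "newtons": 40}}

```text
time_s: 1.02
ee_pos: [410.0, 307.7, 252.7]
tcp_rot: [[-0.95, 0.311, -0.001], [0.311, 0.95, -0.001], [0.001, -0.001, -1.0]]
contact_force: [-0.7, 0.3, -0.2]
width: 85.4
grasp_force: 0.0
```

```bash
cat > to.py <<'E'
import sys,numpy as np
from cell import sensors
s=sensors.sense(); d=np.array([float(a) for a in sys.argv[1:4]])-s["ee_pos"]; R=np.array(s["tcp_rot"])
print("t",round(s["time_s"],2),"pos",np.round(s["ee_pos"],1),"yaz",round(np.degrees(np.arctan2(R[1,1],R[0,1])),1),"F",np.round(s["contact_force"],1),"w",round(s["width"],1),round(s["grasp_force"],1),"j",np.round(s["joint_pos"],2))
print("frac",np.round(R.T@d/300,4))
E
python3 to.py 489 239.5 60
```

```text
t 1.02 pos [410.  307.7 252.7] yaz 71.9 F [-0.7  0.3 -0.2] w 85.4 0.0 j [ 0.54 -0.11  1.73  0.    1.52 -0.71]
frac [-0.3215 -0.1334  0.6422]
```

Call:
{"api": "drive_tool", "payload": {"steps": [[[-0.321, -0.133, 0.2], 0], [[-0.321, -0.133, 0.2], 0], [[-0.321, -0.133, 0.2], 0], [[-0.321, -0.133, 0.4], 0], [[-0.321, -0.133, 0.5], 0], [[-0.321, -0.133, 0.55], 0], [[-0.321, -0.133, 0.6], 0], [[-0.321, -0.133, 0.62], 0], [[-0.321, -0.133, 0.64], 0], [[-0.321, -0.133, 0.64], 0], [[-0.321, -0.133, 0.64], 0]]}}

```text
time_s: 1.93
ee_pos: [488.7, 242.3, 62.4]
tcp_rot: [[-0.952, 0.307, 0.001], [0.307, 0.952, 0.001], [-0.001, 0.001, -1.0]]
contact_force: [0.8, -0.4, 0.1]
width: 85.3
grasp_force: 0.0
```

```bash
python3 to.py 489 239.5 60
```

```text
t 1.93 pos [488.7 242.3  62.4] yaz 72.1 F [ 0.8 -0.4  0.1] w 85.3 0.0 j [ 0.37  0.16  1.82  0.    1.16 -0.89]
frac [-0.0037 -0.0087  0.0079]
```

Call:
{"api": "drive_tool", "payload": {"steps": [[[-0.003, -0.009, 0.005], 0], [[-0.003, -0.009, 0.005], 0], [[-0.003, -0.009, 0.005], 0]]}}

```text
time_s: 2.18
ee_pos: [489.0, 238.8, 60.8]
tcp_rot: [[-0.951, 0.308, 0.001], [0.308, 0.951, 0.001], [-0.001, 0.001, -1.0]]
contact_force: [0.1, -0.0, -0.3]
width: 85.3
grasp_force: 0.0
```

Call:
{"api": "drive_tool", "payload": {"steps": [[[0, 0, 0], 0], [[0, 0, 0], 0], [[0, 0, 0], 0], [[0, 0, 0], 0], [[0, 0, 0], 0], [[0, 0, 0], 0], [[0, 0, 0], 0], [[0, 0, 0], 0], [[0, 0, 0], 0], [[0, 0, 0], 0]], "fingers": 0, "newtons": 40}}

```text
time_s: 3.02
ee_pos: [488.6, 238.8, 60.1]
tcp_rot: [[-0.951, 0.308, 0.0], [0.308, 0.951, 0.0], [-0.0, 0.0, -1.0]]
contact_force: [-0.9, 1.8, 4.3]
width: 39.5
grasp_force: 40.5
```

Call:
{"api": "drive_tool", "payload": {"steps": [[[0, 0, -0.1], 0], [[0, 0, -0.2], 0], [[0, 0, -0.3], 0], [[0, 0, -0.4], 0], [[0, 0, -0.5], 0], [[0, 0, -0.6], 0], [[0, 0, -0.6], 0], [[0, 0, -0.6], 0]]}}

```text
time_s: 3.68
ee_pos: [489.3, 239.0, 241.6]
tcp_rot: [[-0.951, 0.308, 0.003], [0.308, 0.951, 0.001], [-0.003, 0.002, -1.0]]
contact_force: [-0.5, -0.0, -3.1]
width: 39.1
grasp_force: 40.9
```

```bash
python3 to.py 536 -159 240; python3 -c "
from cell import optics;import cv2
cv2.imwrite('pics/s1.png',optics.capture('side')[:,:,::-1])"
```

```text
t 3.68 pos [489.3 239.  241.6] yaz 72.1 F [-0.5 -0.  -3.1] w 39.1 40.9 j [ 0.36 -0.02  1.66 -0.    1.49 -0.9 ]
frac [-0.5565 -1.2145  0.0041]
```

View pics/s1.png

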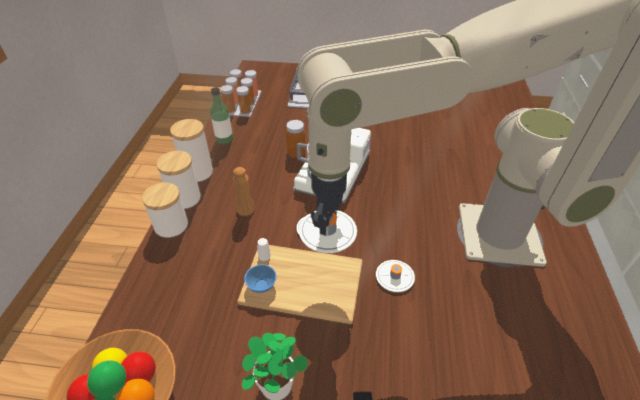

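The lid is gripped and level, seen in the side view at about (327,230). I'll carry it to the bowl.

Call:
{"api": "drive_tool", "payload": {"steps": [[[-0.05, -0.1, 0], 0], [[-0.1, -0.2, 0], 0], [[-0.14, -0.3, 0], 0], [[-0.19, -0.4, 0], 0], [[-0.23, -0.5, 0], 0], [[-0.28, -0.6, 0], 0], [[-0.32, -0.7, 0], 0], [[-0.37, -0.8, 0], 0], [[-0.41, -0.9, 0], 0], [[-0.46, -1, 0], 0], [[-0.46, -1, 0], 0], [[-0.46, -1, 0], 0]]}}

```text
time_s: 4.73
ee_pos: [526.0, -90.5, 236.9]
tcp_rot: [[-0.95, 0.311, -0.005], [0.311, 0.95, 0.001], [0.005, -0.0, -1.0]]
contact_force: [-0.6, 0.4, -1.0]
width: 38.8
grasp_force: 41.3
```

```bash
python3 to.py 536 -159 205
```

```text
t 4.73 pos [526.  -90.5 236.9] yaz 71.9 F [-0.6  0.4 -1. ] w 38.8 41.3 j [-0.27 -0.04  1.69 -0.    1.49 -1.52]
frac [-0.1033 -0.2066  0.106 ]
```

Call:
{"api": "drive_tool", "payload": {"steps": [[[-0.05, -0.1, 0.02], 0], [[-0.103, -0.206, 0.06], 0], [[-0.103, -0.206, 0.09], 0], [[-0.103, -0.206, 0.1], 0], [[-0.103, -0.206, 0.1], 0], [[-0.103, -0.206, 0.1], 0], [[-0.103, -0.206, 0.1], 0]]}}

```text
time_s: 5.32
ee_pos: [537.9, -156.1, 210.2]
tcp_rot: [[-0.952, 0.306, 0.0], [0.306, 0.952, 0.0], [-0.0, 0.0, -1.0]]
contact_force: [0.6, -0.6, -1.2]
width: 39.2
grasp_force: 41.5
```

```bash
python3 to.py 536 -159 205
python3 - <<'E'
from proc import *
out=[]
for n,x,y in(("top",350,165),("side",290,110)):
    im=optics.capture(n)[:,:,::-1].copy(); k=6
    cv2.imwrite(f"pics/{n}2.png",im)
    c=cv2.resize(im[y:y+66,x:x+66],None,fx=k,fy=k,interpolation=cv2.INTER_CUBIC);c2=c.copy()
    p0=sensors.sense()["ee_pos"]
    for r,z,cc,col in((64,150,(536,-159.4),(255,0,255)),(68,p0[2]-42+15,p0[:2],(0,200,0))):
        p=np.array([(proj(n,[cc[0]+r*np.cos(a),cc[1]+r*np.sin(a),z])+.5-[x,y])*k for a in np.linspace(0,6.283,60)])
        cv2.polylines(c2,[p.astype(int)],True,col,1)
    out.append(np.vstack([c[100:396],c2[100:396]]))
cv2.imwrite("pics/fit.png",np.hstack(out))
E
```

```text
t 5.32 pos [ 537.9 -156.1  210.2] yaz 72.2 F [ 0.6 -0.6 -1.2] w 39.2 41.5 j [-0.37  0.05  1.66  0.    1.44 -1.63]
frac [ 0.0031 -0.011   0.0172]
```

View pics/fit.png

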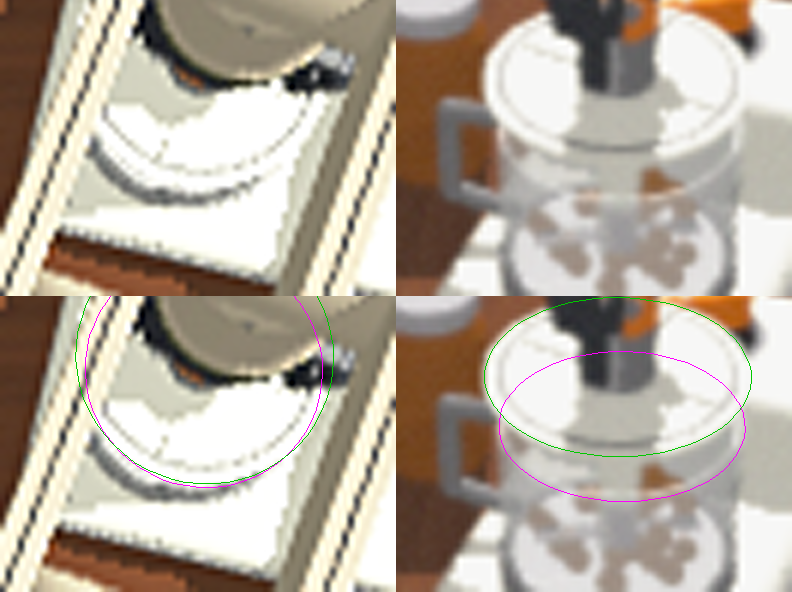

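Side view: the lid sits about 3 mm towards +x and 3 mm towards +y of the rim centre (lid centre at about 612, rim centre at 621 in the 6x crop). I'll correct this and start lowering.

Call:
{"api": "drive_tool", "payload": {"steps": [[[0.008, -0.013, 0], 0], [[0.008, -0.013, 0.01], 0], [[0.008, -0.013, 0.02], 0], [[0.008, -0.013, 0.03], 0], [[0.008, -0.013, 0.03], 0], [[0.008, -0.013, 0.03], 0], [[0.008, -0.013, 0.03], 0], [[0.008, -0.013, 0.03], 0]]}}

```text
time_s: 6.08
ee_pos: [534.3, -160.5, 200.9]
tcp_rot: [[-0.951, 0.308, 0.0], [0.308, 0.951, -0.0], [-0.0, -0.0, -1.0]]
contact_force: [-0.7, 0.2, -1.3]
width: 39.0
grasp_force: 41.5
```

```bash
python3 to.py 534.5 -159.2 182
```

```text
t 6.08 pos [ 534.3 -160.5  200.9] yaz 72.1 F [-0.7  0.2 -1.3] w 39.0 41.5 j [-0.38  0.05  1.67  0.    1.42 -1.64]
frac [0.0007 0.0044 0.063 ]
```

Call:
{"api": "drive_tool", "payload": {"steps": [[[0.001, 0.004, 0.01], 0], [[0.001, 0.004, 0.02], 0], [[0.001, 0.004, 0.03], 0], [[0.001, 0.004, 0.038], 0], [[0.001, 0.004, 0.045], 0], [[0.001, 0.004, 0.05], 0], [[0.001, 0.004, 0.05], 0], [[0.001, 0.004, 0.05], 0]]}}

```text
time_s: 6.75
ee_pos: [534.6, -159.5, 186.0]
tcp_rot: [[-0.951, 0.308, 0.001], [0.308, 0.951, -0.001], [-0.001, -0.0, -1.0]]
contact_force: [2.7, -1.7, -2.7]
width: 39.3
grasp_force: 41.6
```

```bash
python3 to.py 534.5 -159.2 182
```

```text
t 6.75 pos [ 534.6 -159.5  186. ] yaz 72.1 F [ 2.7 -1.7 -2.7] w 39.3 41.6 j [-0.38  0.06  1.69 -0.    1.39 -1.64]
frac [0.0007 0.0008 0.0132]
```

Call:
{"api": "drive_tool", "payload": {"steps": [[[-0.006, -0.002, 0.003], 0], [[-0.006, -0.002, 0.006], 0], [[-0.006, -0.002, 0.009], 0], [[-0.006, -0.002, 0.012], 0], [[-0.006, -0.002, 0.014], 0], [[-0.006, -0.002, 0.014], 0], [[-0.006, -0.002, 0.014], 0]]}}

```text
time_s: 7.33
ee_pos: [535.7, -160.3, 182.1]
tcp_rot: [[-0.951, 0.308, -0.0], [0.308, 0.951, 0.0], [0.0, -0.0, -1.0]]
contact_force: [-5.3, 2.1, 6.6]
width: 39.5
grasp_force: 42.2
```

```bash
python3 to.py 534.5 -159.2 182
```

```text
t 7.33 pos [ 535.7 -160.3  182.1] yaz 72.1 F [-5.3  2.1  6.6] w 39.5 42.2 j [-0.38  0.07  1.69 -0.    1.39 -1.64]
frac [0.0049 0.0023 0.0004]
```

Call:
{"api": "drive_tool", "payload": {"steps": [[[0.003, 0.001, 0.002], 0], [[0.003, 0.001, 0.004], 0], [[0.003, 0.001, 0.005], 0], [[0.003, 0.001, 0.005], 0], [[0.003, 0.001, 0.005], 0]]}}

```text
time_s: 7.75
ee_pos: [535.7, -160.3, 182.1]
tcp_rot: [[-0.951, 0.308, 0.002], [0.308, 0.951, -0.001], [-0.002, -0.0, -1.0]]
contact_force: [-5.3, 1.3, 11.8]
width: 39.2
grasp_force: 42.8
```

Call:
{"api": "drive_tool", "payload": {"steps": [[[0, 0, 0], 0], [[0, 0, 0], 0], [[0, 0, 0], 0], [[0, 0, 0], 0], [[0, 0, 0], 0], [[0, 0, 0], 0], [[0, 0, 0], 0]], "fingers": 1}}

```text
time_s: 8.33
ee_pos: [535.0, -159.8, 179.9]
tcp_rot: [[-0.951, 0.308, -0.0], [0.308, 0.951, 0.0], [0.0, 0.0, -1.0]]
contact_force: [0.1, -0.4, 0.2]
width: 85.1
grasp_force: 0.0
```

Call:
{"api": "drive_tool", "payload": {"steps": [[[0, 0, -0.05], 0], [[0, 0, -0.15], 0], [[0, 0, -0.25], 0], [[0, 0, -0.25], 0], [[0, 0, -0.25], 0.06], [[0, 0, -0.25], 0.12], [[0, 0, -0.25], 0.18], [[0, 0, -0.25], 0.24], [[0, 0, -0.25], 0.3], [[0, 0, -0.25], 0.36], [[0, 0, -0.25], 0.42], [[0, 0, -0.25], 0.48], [[0, 0, -0.25], 0.54], [[0, 0, -0.25], 0.6], [[0, 0, -0.25], 0.6], [[0, 0, -0.25], 0.6]]}}

```text
time_s: 9.67
ee_pos: [535.1, -159.8, 255.0]
tcp_rot: [[-0.005, 1.0, 0.0], [1.0, 0.005, -0.0], [-0.0, 0.0, -1.0]]
contact_force: [-0.5, 0.4, 0.4]
width: 85.3
grasp_force: 0.0
```

```bash
python3 to.py 501 -304 240
```

```text
t 9.67 pos [ 535.1 -159.8  255. ] yaz 0.3 F [-0.5  0.4  0.4] w 85.3 0.0 j [-0.38  0.02  1.6  -0.    1.52 -0.39]
frac [-0.4801 -0.1158  0.0501]
```

Call:
{"api": "drive_tool", "payload": {"steps": [[[-0.1, -0.03, 0], 0.05], [[-0.2, -0.05, 0], 0.1], [[-0.3, -0.08, 0], 0.15], [[-0.4, -0.1, 0], 0.2], [[-0.485, -0.117, 0], 0.25], [[-0.485, -0.117, 0.03], 0.3], [[-0.485, -0.117, 0.07], 0.35], [[-0.485, -0.117, 0.1], 0.4], [[-0.485, -0.117, 0.15], 0.45], [[-0.485, -0.117, 0.2], 0.5], [[-0.485, -0.117, 0.25], 0.55], [[-0.485, -0.117, 0.25], 0.578], [[-0.485, -0.117, 0.25], 0.578], [[-0.485, -0.117, 0.25], 0.578], [[-0.485, -0.117, 0.25], 0.578]], "fingers": 0.55}}

```text
time_s: 10.92
ee_pos: [500.6, -305.6, 180.9]
tcp_rot: [[0.934, 0.358, 0.001], [0.358, -0.934, -0.001], [0.001, 0.001, -1.0]]
contact_force: [0.4, -0.3, 0.1]
width: 47.3
grasp_force: 0.0
```

```bash
python3 to.py 500.7 -305.5 137
python3 - <<'E'
from proc import *
im=optics.capture("side")[:,:,::-1].copy(); k=7;x,y=285,75
c=cv2.resize(im[y:y+80,x:x+110],None,fx=k,fy=k,interpolation=cv2.INTER_CUBIC)
for r,z,cc,col in((68,155,(536,-159.4),(0,200,0)),(25,111,(500.7,-305.5),(255,0,255))):
    p=np.array([(proj("side",[cc[0]+r*np.cos(a),cc[1]+r*np.sin(a),z])+.5-[x,y])*k for a in np.linspace(0,6.283,60)])
    cv2.polylines(c,[p.astype(int)],True,col,1)
cv2.imwrite("pics/d.png",c)
E
```

```text
t 10.92 pos [ 500.6 -305.6  180.9] yaz -69.0 F [ 0.4 -0.3  0.1] w 47.3 0.0 j [-0.64  0.14  1.61  0.    1.39  0.57]
frac [ 0.0004 -0.0004  0.1463]
```

View pics/d.png

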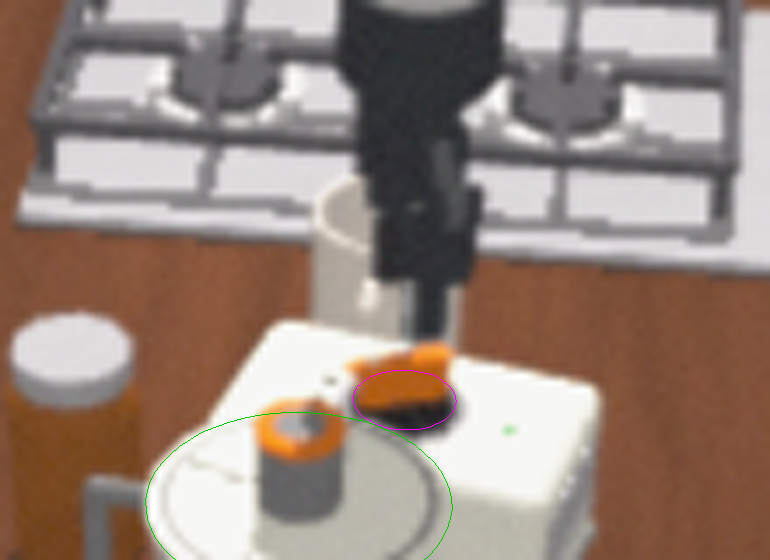

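Lid seated: its disc outline matches the prediction at 155 mm. The dial, at about (405,400) in the 7x crop, matches too and the fingers straddle the bar. I'll descend and grip.

Call:
{"api": "drive_tool", "payload": {"steps": [[[0, 0, 0.03], 0], [[0, 0, 0.06], 0], [[0, 0, 0.09], 0], [[0, 0, 0.12], 0], [[0, 0, 0.14], 0], [[0, 0, 0.146], 0], [[0, 0, 0.146], 0], [[0, 0, 0.146], 0]]}}

```text
time_s: 11.63
ee_pos: [500.2, -305.4, 136.3]
tcp_rot: [[0.935, 0.354, -0.0], [0.354, -0.935, 0.0], [-0.0, -0.0, -1.0]]
contact_force: [0.3, -0.5, -0.0]
width: 47.0
grasp_force: 0.0
```

Call:
{"api": "drive_tool", "payload": {"steps": [[[0, 0, 0], 0], [[0, 0, 0], 0], [[0, 0, 0], 0], [[0, 0, 0], 0], [[0, 0, 0], 0], [[0, 0, 0], 0], [[0, 0, 0], 0], [[0, 0, 0], 0], [[0, 0, 0], 0]], "fingers": 0, "newtons": 60}}

```text
time_s: 12.38
ee_pos: [500.8, -306.3, 137.2]
tcp_rot: [[0.935, 0.354, 0.002], [0.354, -0.935, -0.002], [0.001, 0.002, -1.0]]
contact_force: [2.4, -4.6, 1.1]
width: 10.8
grasp_force: 61.9
```

Call:
{"api": "drive_tool", "payload": {"steps": [[[0, 0, 0], 0.04], [[0, 0, 0], 0.08], [[0, 0, 0], 0.12], [[0, 0, 0], 0.16], [[0, 0, 0], 0.2], [[0, 0, 0], 0.24], [[0, 0, 0], 0.28], [[0, 0, 0], 0.32], [[0, 0, 0], 0.36], [[0, 0, 0], 0.4], [[0, 0, 0], 0.44], [[0, 0, 0], 0.48], [[0, 0, 0], 0.52], [[0, 0, 0], 0.55], [[0, 0, 0], 0.57], [[0, 0, 0], 0.58], [[0, 0, 0], 0.585], [[0, 0, 0], 0.585], [[0, 0, 0], 0.585]]}}

```text
time_s: 13.97
ee_pos: [501.1, -305.3, 137.2]
tcp_rot: [[0.651, -0.759, 0.002], [-0.759, -0.651, -0.0], [0.002, -0.001, -1.0]]
contact_force: [4.8, 1.5, 6.3]
width: 10.7
grasp_force: 62.3
```

```bash
python3 to.py 500.7 -305.5 137; python3 -c "
from cell import sensors;print(sensors.sense()['torque'])
from h import *
im=optics.capture('side')[:,:,::-1].copy()
cv2.imwrite('pics/e.png',cv2.resize(im[75:155,285:395],None,fx=7,fy=7,interpolation=2))"
```

```text
t 13.97 pos [ 501.1 -305.3  137.2] yaz -139.4 F [4.8 1.5 6.3] w 10.7 62.3 j [-0.64  0.18  1.65  0.    1.31  1.8 ]
frac [-0.0004  0.0014  0.0006]
[ 0.24155569 -0.88809715  0.20904036]
```

View pics/e.png

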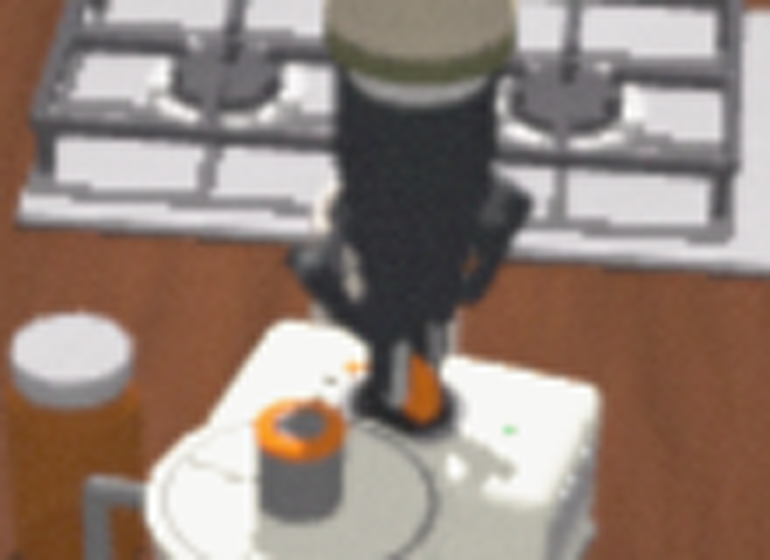

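The bar has turned about 70° (1.22 rad) with the fingers on it, and the lid is still seated. The measured torque of 0.21 N m fits the spring at the third click. I'll hold.

Call:
{"api": "drive_tool", "payload": {"steps": [[[0, 0, 0], 0.003], [[0, 0, 0], 0.003], [[0, 0, 0], 0.003], [[0, 0, 0], 0.003], [[0, 0, 0], 0.003], [[0, 0, 0], 0.003], [[0, 0, 0], 0.003], [[0, 0, 0], 0.003], [[0, 0, 0], 0.003], [[0, 0, 0], 0.003], [[0, 0, 0], 0.003], [[0, 0, 0], 0.003], [[0, 0, 0], 0.003], [[0, 0, 0], 0.003], [[0, 0, 0], 0.003], [[0, 0, 0], 0.003], [[0, 0, 0], 0.003], [[0, 0, 0], 0.003], [[0, 0, 0], 0.003], [[0, 0, 0], 0.003]]}}

```text
time_s: 15.68
ee_pos: [501.1, -305.3, 137.2]
tcp_rot: [[0.646, -0.763, 0.002], [-0.763, -0.646, -0.0], [0.002, -0.001, -1.0]]
contact_force: [4.7, 0.4, 5.2]
width: 10.2
grasp_force: 62.4
```

Call:
{"api": "drive_tool", "payload": {"steps": [[[0, 0, 0], 0], [[0, 0, 0], 0], [[0, 0, 0], 0], [[0, 0, 0], 0], [[0, 0, 0], 0], [[0, 0, 0], 0], [[0, 0, 0], 0], [[0, 0, 0], 0], [[0, 0, 0], 0], [[0, 0, 0], 0], [[0, 0, 0], 0], [[0, 0, 0], 0], [[0, 0, 0], 0], [[0, 0, 0], 0], [[0, 0, 0], 0], [[0, 0, 0], 0], [[0, 0, 0], 0], [[0, 0, 0], 0], [[0, 0, 0], 0], [[0, 0, 0], 0]]}}

```text
time_s: 17.35
ee_pos: [501.1, -305.3, 137.2]
tcp_rot: [[0.646, -0.763, 0.002], [-0.763, -0.646, -0.0], [0.002, -0.001, -1.0]]
contact_force: [5.1, -0.1, 6.1]
width: 10.6
grasp_force: 62.4
```

```bash
python3 to.py 500.7 -305.5 137; python3 -c "
from cell import manip;print(manip.job_done())"
```

```text
t 17.35 pos [ 501.1 -305.3  137.2] yaz -139.8 F [ 5.1 -0.1  6.1] w 10.6 62.4 j [-0.64  0.18  1.65  0.    1.31  1.8 ]
frac [-0.0004  0.0014  0.0006]
the job is handed in; nothing more can be done
None
```

I handed the job in at 17.35 s without seeing a verdict: the lid looks home and level on the bowl and was released before the dial was turned, and the fingers have gripped the dial's bar at about 1.23 rad (the third click) for over 3 s and still hold it.

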